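# Refit the divider and shut the kit drawer on its catch

### The arm

A 6-joint arm with a two-finger parallel gripper is mounted at the origin on a cart in front of the work surface, level with it; the furniture and walls round the work are solid. World frame = base frame: x ahead of the robot, y to its left, z up, the work surface at z = 0. Lengths are in mm, angles in rad, forces in N, time in s.
With the tool pointing down it reaches from about 275 to 825 mm from the base axis. Payload 5.2 kg.
Tool frame: the origin (TCP) lies midway between the tips of the shut fingers; the grasp point (between the pads) lies 19 mm behind it; z points along the fingers, y is the direction in which the jaws open and shut (so a half turn about z gives the same grasp; the last joint's range is limited). The gripper opens to 93 mm and grips with 3 to 60 N. Pads are 15 mm wide; open, the fingers measure 128 mm over their backs; the gripper's body (75 mm by 188 mm) begins 65 mm behind the grasp point.
Start: joints at [0.985, 0.259, 1.535, -0, 1.348, -0.203], TCP at [205.414, 510.206, 218.653] pointing down, gripper open.
Joint ranges: [-3.14, 3.14], [-0.91, 2.08], [0.19, 2.58], [-1.22, 4.36], [0.22, 2.71], [-3.12, 3.12]. Speed limits (rad/s): [2.57, 2.57, 3.14, 3.14, 3.14, 3.14].

### API

Orientations are given as a 3x3 rotation matrix whose columns are the frame's x, y, z axes.
In Python, from cell import observe, read_camera, close_job gives the robot as it stands.
- The arm moves only by the tool step_arm, never from a script. Its argument "increments" is a list of rows, each a list of 7 numbers: the shift along the world's x, y, z in mm, then the turn, a rotation vector about the world's x, y, z in degrees, then the gripper command: -1 is fully open, 1 is shut, values between are in proportion. A call has 1 to 8 rows; each row is the pose to reach, as a shift and turn from the pose commanded when the call began; what a row does not reach only later rows make up. A row lasts 1/8 s, in which the tool goes at most 62.5 mm and 10.7 degrees, less where a joint would pass 70% of its speed; a pose out of reach is approached as far as the arm can. A call with a gripper value outside its range is refused whole. The fingers move at their own pace and stop on an object; "grip_force" is the grip in N (left out, the last holds). Time passes only in rows, so rows that repeat a pose let the fingers close. It gives the time, the measured TCP pose, the force and the opening at its end, in the units of the state.
- observe(): the state, without advancing time (a new reading comes with each control period).
- read_camera(name): name is "side" or "top" or "wrist"; returns a dict with "image" (384x512x3 uint8, blue, green, red), "intrinsics" (3x3 intrinsics, pixels), "pose" (4x4, takes a point from camera to world coordinates); the wrist camera has in their place "mount" (4x4, takes a point from camera to tool coordinates, whose origin is the TCP and whose axes are the flange's). Camera axes: x right, y down, z forward; pixel columns grow to the right and rows downward; lengths in mm; the calibration is good to about 2 mm. The wrist camera is an equidistant fisheye: a pixel r from the principal point sees the ray r / f radians off the axis. A picture is of the moment at which its call begins: read the wrist's pose just before it. There is no depth.
- close_job(): hands the job in, once; it reports no verdict.
The state is a dict: "t": time; "qpos": joint angles; "qvel": joint speeds; "joint_torque": joint torques, N m; "eef_pos": TCP position; "ee_rot": TCP orientation; "force": force on the tool from outside, world axes, zero at the start; "ft_torque": the same for the moment, N m; "gripper_width": finger opening in mm.
Only numpy, scipy, OpenCV 4.12 (cv2) and the standard library are available. Lean on these libraries where they do the work, as an engineer would, in place of code of your own. Each camera call takes 0.05 s, during which the arm holds its last target. There are 200 camera calls.

### The job

The blue parts cabinet's drawer has been left open with its front divider out. Stand the loose orange divider in the drawer's empty pair of slots, right down on the drawer floor with its tab up, then push the drawer gently home until its catch snaps and the front is shut fully. Do not slam or force the drawer, and leave the tape roll on the cabinet, the spray can and the tape measure where they are.

Things in the scene. Friction and masses are not known exactly. Their poses are not given: they have to be found in the camera images.
- parts_cabinet: blue single-drawer cabinet screwed to the desk, 150 (x) x 130 (y) x 84 (height) mm; origin at the centre of its underside; its -x axis points out of its front, the way the drawer opens. Mouth at x = -75 mm, lower face of the roof at z = 79 mm: the seated divider passes 5 mm below it, one that stands proud strikes it
- kit_drawer (a joint): travel of the grey drawer (m): 0 shut, growing as it slides out along the cabinet's -x, 0.14 at most. It runs easily (about 2 N) until 10 mm from shut, where a nib on its back meets the cabinet's sprung roller catch, which resists with about 9 N more until 3 mm from shut and then pulls it home against the stop at 0
- kit_drawer_slot (a point): point of the drawer on its floor, midway between the two empty slots; moves with the drawer; axes as the cabinet's. Slots: a groove at either side wall, 6 mm wide in x, mouth flared to 11, up to 42 mm above the floor like the walls. Inside width 104 mm in y. Drawer front's inner face 55 mm toward -x, 68 mm high; twin divider 44 mm toward +x; fixed grey fittings up to 27 mm high on the floor
- kit_drawer_front (a point): point in the middle of the upper half of the outer face of the grey drawer front (126 mm wide in y, from 6 to 80 mm above the desk), 60 mm above the desk; moves with the drawer; the outward normal is -x. A pull lip, 50 mm wide, sticks out 13 mm at 8 to 14 mm above the desk; the face above it is flat for pushing
- divider: loose orange plate, 4 mm thick (x), 100 wide (y), 42 high (z), with a tab 34 wide at the middle of its upper edge, up to z = 62; alike from both faces, either may face forward. Origin: middle of its lower edge. At the start it leans back about 15 degrees (+z up and towards +x) against the plug adapter. About 60 g
- adapter_plug: white plug adapter, 45 x 45 x 36 mm, that the divider leans on at the start; origin at the centre of its underside. It may shift
- tape_red: red tape roll, 92 mm across, 19 mm high, lying on the cabinet's roof towards the back; leave it there. Origin at the centre of its underside
- can_small: small white spray can, 58 mm across, 150 mm high, on the desk; leave it standing. Origin at the centre of its underside
- tape_measure: teal tape measure, 36 x 82 x 65 mm, on the desk right of the cabinet; leave it. Origin at the centre of its underside
Mind the look-alikes: they are no part of the job. Of the things shaped like the divider, the orange one is meant.

How it is judged (in metres and radians):
On the way:
1. the divider stands in the empty slots, down on the drawer floor, let go (z of divider in the frame of kit_drawer_slot between -0.003 and 0.003 m and x of divider in the frame of kit_drawer_slot between -0.003 and 0.003 m and y of divider in the frame of kit_drawer_slot between -0.006 and 0.006 m and angle between divider's own z axis and vertical below 0.08 rad and angle between the x axis of divider and the x axis of kit_drawer_slot, either way round below 0.08 rad and contact force between the fingers and divider below 0.2 N), for 0.2 s.
At the end, for the whole second after the job is handed in: the drawer is shut over its catch, within 2 mm of its stop, and the divider stands in the slots that were empty: its lower edge within 3 mm of the drawer floor, 3 mm of the slots' plane and 6 mm of their middle, upright and square within 0.08 rad, at rest (value of joint kit_drawer below 0.002 m and z of divider in the frame of kit_drawer_slot between -0.003 and 0.003 m and x of divider in the frame of kit_drawer_slot between -0.003 and 0.003 m and y of divider in the frame of kit_drawer_slot between -0.006 and 0.006 m and angle between divider's own z axis and vertical below 0.08 rad and angle between the x axis of divider and the x axis of kit_drawer_slot, either way round below 0.08 rad and linear speed of divider below 0.02 m/s); the robot touches nothing.
It fails at once if the robot presses on the cabinet or its drawer with more than 30 N (contact force between any of the fingers, the arm and parts_cabinet above 30 N).
It fails at once if the drawer is slammed, faster than 0.5 m/s (velocity of joint kit_drawer below -0.5 m/s).
It fails at once if the tape roll, the small can or the tape measure is moved by more than 30 mm (distance of any of can_small, tape_red, tape_measure from where it was at the start of the episode above 0.03 m).
It fails at once if the small can is knocked over (angle between can_small's own z axis and vertical above 0.5 rad).
It also fails if it takes over 64 s, if anything falls off the work surface, if the arm or the gripper's body presses on something with over 40 N, if the wrist force passes 120 N, or if a joint passes its speed limit or range.

## Working session

There is one attempt and no reset: what is moved stays moved. The work goes in short steps, Python scripts to look and compute and a tool call to move; the robot and the scene stay as the last step left them, time stands still between calls to the robot, and variables do not carry over. Pictures are saved under pics/ and viewed, about 8 in all and at most 12, crops included, and the job is handed in when it is done.

Besides the shell and the picture viewer there is one more tool, called by a JSON object that holds its "api" and its "payload", one argument or row to a line. step_arm: Moves the arm, as the interface text tells. Its arguments: {"type":"object","properties":{"increments":{"type":"array"},"grip_force":{"type":"number"}},"required":["increments"]}

```bash
mkdir -p pics
cat > h.py <<'E'
import numpy as np, cv2
from cell import observe, read_camera, close_job
def snap(n,f):
    s=observe(); c=read_camera(n); cv2.imwrite('pics/'+f+'.png',c['image'])
    P=np.eye(4)
    if n=='wrist':
        P[:3,:3]=s['ee_rot']; P[:3,3]=s['eef_pos']; P=P@np.array(c['mount'])
    else: P=np.array(c['pose'])
    np.savez('pics/'+f+'.npz',K=c['intrinsics'],P=P,fish=(n=='wrist'))
    return c['image']
def ray(f,u,v):
    d=np.load('pics/'+f+'.npz');K=d['K'];P=d['P']
    a=np.array([(u-K[0,2])/K[0,0],(v-K[1,2])/K[1,1]])
    if d['fish']:
        r=np.hypot(*a); q=np.append(a/r*np.sin(r),np.cos(r)) if r>1e-9 else np.array([0,0,1.])
    else: q=np.append(a,1)
    return P[:3,3],P[:3,:3]@q
def atz(f,u,v,z):
    o,q=ray(f,u,v); return o+q*(z-o[2])/q[2]
def proj(f,p):
    d=np.load('pics/'+f+'.npz');K=d['K'];P=d['P']
    q=P[:3,:3].T@(np.array(p)-P[:3,3])
    if d['fish']:
        r=np.hypot(q[0],q[1]);t=np.arctan2(r,q[2]);a=q[:2]/r*t
    else: a=q[:2]/q[2]
    return a*[K[0,0],K[1,1]]+[K[0,2],K[1,2]]
E
python3 - <<'E'
from h import *
np.set_printoptions(precision=3,suppress=True)
a=snap('top','t0');b=snap('side','s0')
cv2.imwrite('pics/both.png',cv2.resize(np.vstack([a,b]),(800,1200))[:,:])
cv2.imwrite('pics/t0b.png',cv2.resize(a,(800,600)));cv2.imwrite('pics/s0b.png',cv2.resize(b,(800,600)))
s=observe();print(s['eef_pos'],s['ee_rot'],s['gripper_width'])
for f in('t0','s0'):
    d=np.load(f'pics/{f}.npz');print(d['K'],d['P'])
E
```

```text
[205.145 509.789 217.896] [[-0.928  0.374 -0.001]
 [ 0.374  0.928 -0.001]
 [ 0.    -0.002 -1.   ]] 92.87680196340433
[[358.406   0.    257.83 ]
 [  0.    358.406 189.282]
 [  0.      0.      1.   ]] [[  -0.016   -0.995    0.094  363.385]
 [  -1.       0.016   -0.009  174.274]
 [   0.007   -0.095   -0.995 1014.557]
 [   0.       0.       0.       1.   ]]
[[412.885   0.    260.305]
 [  0.    412.885 192.724]
 [  0.      0.      1.   ]] [[  -0.934    0.295   -0.203  734.181]
 [   0.358    0.766   -0.534  851.832]
 [  -0.001   -0.571   -0.821 1137.091]
 [   0.       0.       0.       1.   ]]
```

View pics/t0b.png

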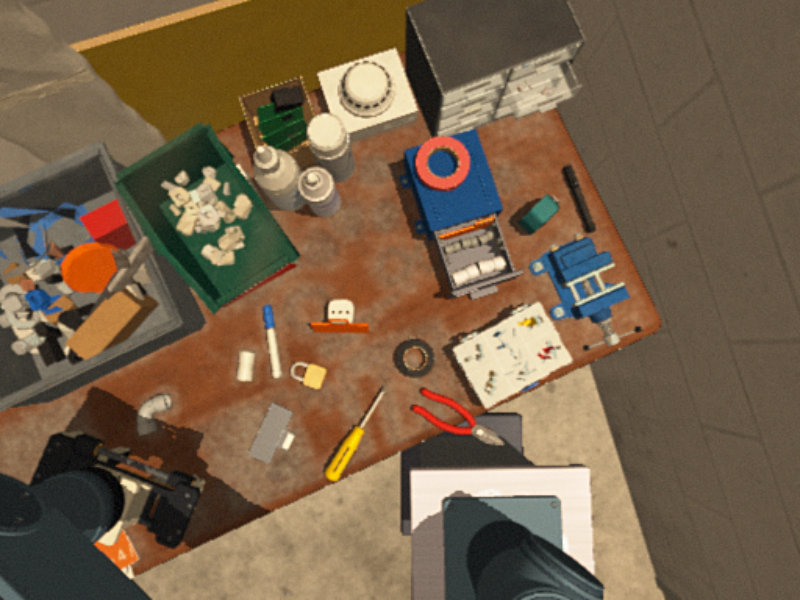

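View pics/s0b.png

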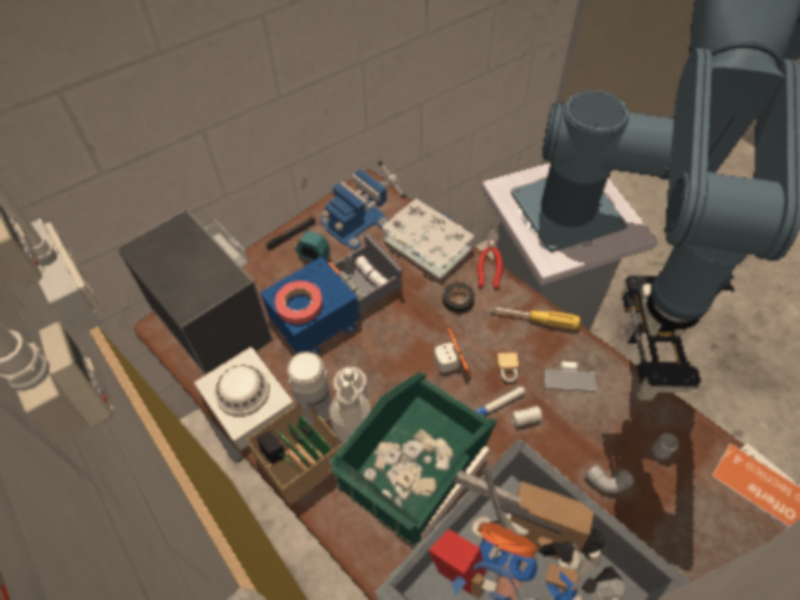

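The top view shows the orange plate leaning on the white adapter at (340,326). These could be mistaken for it:
- the grey plate (270,432)
- the twin inside the drawer (475,228)
- the orange disc in the bin (90,268)
- the orange leaflet (118,550)

I choose (340,326). The cabinet is at (455,180), with its open drawer at (475,262). Next is a close crop of both.

Run:
```python
import cv2,numpy as np
a=cv2.imread('pics/t0.png')
l=cv2.resize(a[180:225,190:250],(480,360),interpolation=cv2.INTER_CUBIC) #x8
r=cv2.resize(a[75:195,250:345],None,fx=4.8,fy=4.8,interpolation=cv2.INTER_CUBIC)
o=np.zeros((576,480+r.shape[1],3),np.uint8);o[:360,:480]=l;o[:r.shape[0],480:]=r
o=o[:,:];print(o.shape);cv2.imwrite('pics/c1.png',cv2.resize(o,None,fx=800/o.shape[1],fy=800/o.shape[1]))
print(800/o.shape[1])
```

```text
(576, 936, 3)
0.8547008547008547
```

View pics/c1.png

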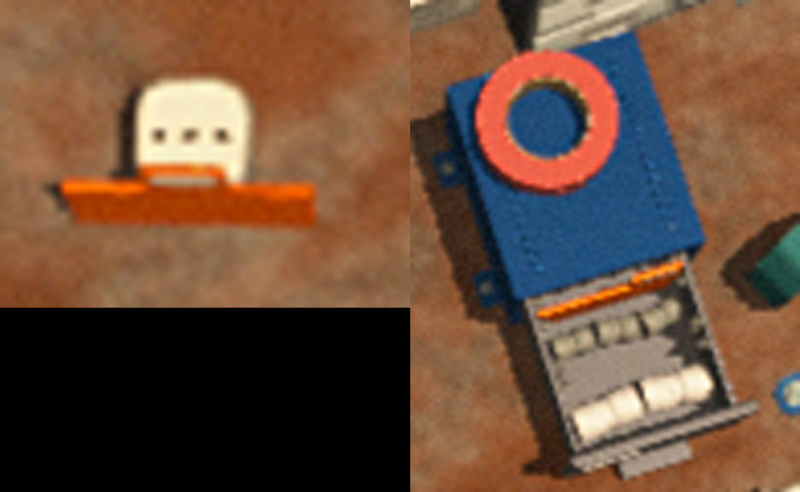

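Run:
```python
from h import *
np.set_printoptions(precision=1,suppress=True)
L=lambda u,v:(190+(u+.5)/6.838-.5,180+(v+.5)/6.838-.5)
R=lambda u,v:(250+(u-410.3+.5)/4.1026-.5,75+(v+.5)/4.1026-.5)
for n,(u,v),z in [('dbl',(72,222),0),('dbr',(315,226),0),('dul',(62,182),41),('dur',(315,186),41),('tabl',(140,170),60),('tabr',(225,170),60)]:
    print(n,atz('t0',*L(u,v),z))
p={}
for n,(u,v),z in [('FL',(515,298),84),('FR',(703,243),84),('BL',(449,88),84),('BR',(635,35),84),('dfl',(572,463),80),('dfr',(757,406),80)]:
    p[n]=atz('t0',*R(u,v),z);print(n,p[n])
e=lambda a,b:np.degrees(np.arctan2(*(p[a]-p[b])[[1,0]])), np.linalg.norm
for a,b in [('FL','FR'),('BL','BR'),('BL','FL'),('BR','FR'),('dfl','dfr')]:
    d=p[a]-p[b];print(a,b,np.linalg.norm(d),np.degrees(np.arctan2(d[1],d[0])))
```

```text
dbl [397.7 329.5   0. ]
dbr [394.4 229.3   0. ]
dul [412.2 327.2  41. ]
dur [409.  226.9  41. ]
tabl [415.5 293.9  60. ]
tabr [414.9 260.8  60. ]
FL [562.3 118.7  84. ]
FR [596.6  -3.5  84. ]
BL [702.  158.8  84. ]
BR [736.1  36.5  84. ]
dfl [455.5  84.3  80. ]
dfr [490.4 -35.5  80. ]
FL FR 126.95848767382284 105.66434415300091
BL BR 127.0273303026976 105.55020950880464
BL FL 145.314631243224 16.025908445387575
BR FR 145.06117742117095 15.999447999703728
dfl dfr 124.74226173920069 106.25056079710747
```

The crop shows the orange divider with its tab against the adapter, lower edge at (72–315, 224). The measured width is 100 mm, which matches. The cabinet yaw is about 16° and the drawer is open about 107 mm. Moving above the divider.

{"api": "step_arm", "payload": {
  "increments": [
    [26,-29,0,0,0,-9,0.3],
    [52,-58,0,0,0,-18,0.3],
    [78,-87,0,0,0,-27,0.3],
    [104,-116,0,0,0,-36,0.3],
    [130,-145,0,0,0,-45,0.3],
    [156,-174,-10,0,0,-54,0.3],
    [182,-203,-20,0,0,-63,0.3],
    [209,-232,-30,0,0,-70,0.3]
  ]
}}

```text
t: 1.1
eef_pos: [414.9, 277.1, 188.1]
ee_rot: [[0.038, 0.999, -0.0], [0.999, -0.038, -0.0], [-0.0, -0.0, -1.0]]
force: [0.3, 0.1, 0.4]
gripper_width: 32.6
```

{"api": "step_arm", "payload": {
  "increments": [
    [10,0,0,0,8,0,0.4],
    [25,0,0,0,15,0,0.4],
    [25,0,0,0,15,0,0.4],
    [25,0,0,0,15,0,0.4]
  ]
}}

```text
t: 1.6
eef_pos: [438.8, 278.1, 188.0]
ee_rot: [[0.033, 0.965, -0.26], [0.999, -0.034, -0.0], [-0.009, -0.259, -0.966]]
force: [-0.2, 0.0, 0.7]
gripper_width: 27.7
```

Run:
```python
from h import *
np.set_printoptions(precision=3,suppress=True)
s=observe();print(s['t'],s['eef_pos'],s['ee_rot'],s['gripper_width'])
a=snap('wrist','w1');cv2.imwrite('pics/w1b.png',cv2.resize(a,(800,600),interpolation=cv2.INTER_CUBIC))
d=np.load('pics/w1.npz');print(d['K'],d['P'])
for p in [(396,329,0),(396,229,0),(415,294,60),(415,261,60)]: print(proj('w1',p)*1.5625)
```

```text
1.6 [438.834 278.094 188.019] [[ 0.033  0.965 -0.26 ]
 [ 0.999 -0.034 -0.   ]
 [-0.009 -0.259 -0.966]] 27.749393793799957
[[297.319   0.    253.861]
 [  0.    297.319 191.098]
 [  0.      0.      1.   ]] [[  0.965   0.045  -0.257 485.189]
 [ -0.035  -0.955  -0.296 360.151]
 [ -0.259   0.294  -0.92  347.063]
 [  0.      0.      0.      1.   ]]
[402.994 199.184]
[406.822 321.842]
[410.308 261.022]
[411.616 309.093]
```

View pics/w1b.png

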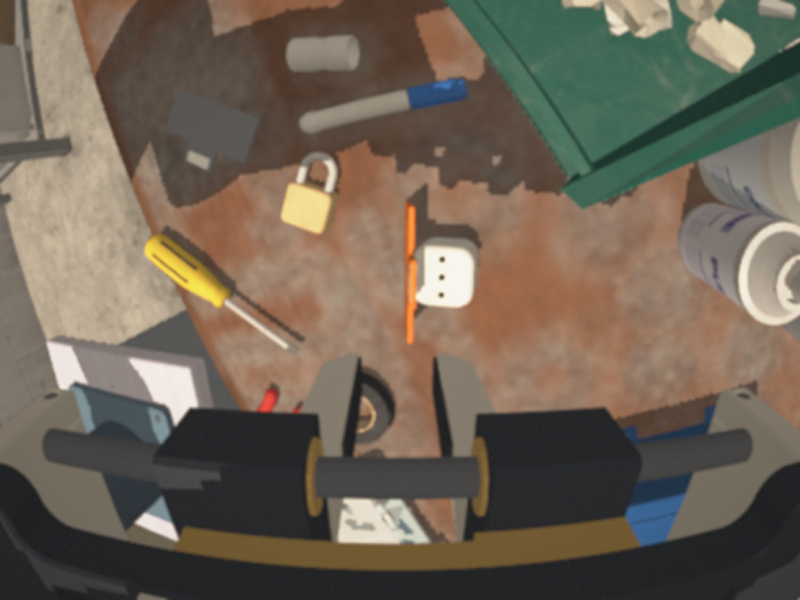

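The wrist view shows the plate edge-on at (411, 203–342), its tab at (412, 258–302), the adapter at right and the finger gap centred near x≈397.

Run:
```python
from h import *
np.set_printoptions(precision=1,suppress=True)
for u,v,z in [(411,203,40.5),(410,342,40.5),(413,260,60),(413,303,60)]: print(atz('w1',u/1.5625,v/1.5625,z))
R=np.array(observe()['ee_rot']);t=observe()['eef_pos']
for p in [(396,279,0),(412,277.5,41),(414.5,277.3,60)]: print('tool',R.T@(np.array(p)-t))
```

```text
[411.9 330.   40.5]
[408.4 228.6  40.5]
[416.8 294.7  60. ]
[416.1 265.3  60. ]
tool [  1.    7.7 193.2]
tool [ -0.4  12.6 149.5]
tool [ -0.7  10.1 130.5]
```

{"api": "step_arm", "payload": {
  "increments": [
    [10,1,0,0,0,0,0.53],
    [-1,1,-40,0,0,0,0.53],
    [-11,1,-80,0,0,0,0.53],
    [-18,1,-105,0,0,0,0.53],
    [-23,1,-122,0,0,0,0.53],
    [-28,1,-140,0,0,0,0.53],
    [-28,1,-141,0,0,0,0.53]
  ]
}}

```text
t: 2.52
eef_pos: [410.4, 279.3, 47.4]
ee_rot: [[0.032, 0.965, -0.26], [0.999, -0.033, -0.001], [-0.009, -0.26, -0.966]]
force: [-0.8, -0.7, -0.8]
gripper_width: 22.1
```

{"api": "step_arm", "payload": {
  "increments": [
    [0,0,0,0,0,0,1],
    [0,0,0,0,0,0,1],
    [0,0,0,0,0,0,1],
    [0,0,0,0,0,0,1]
  ],
  "grip_force": 12
}}

```text
t: 3.02
eef_pos: [412.0, 279.5, 48.5]
ee_rot: [[0.033, 0.966, -0.258], [0.999, -0.034, 0.001], [-0.008, -0.257, -0.966]]
force: [-0.8, 1.3, 6.2]
gripper_width: 4.2
```

{"api": "step_arm", "payload": {
  "increments": [
    [-2,0,15,0,0,0,1],
    [-10,0,35,0,0,0,1],
    [-35,0,45,0,-5,0,1],
    [-50,0,45,0,-10,0,1],
    [-50,0,45,0,-15,0,1],
    [-50,0,45,0,-15,0,1]
  ]
}}

```text
t: 3.78
eef_pos: [359.7, 279.3, 94.0]
ee_rot: [[0.032, 0.999, 0.001], [0.999, -0.032, 0.0], [0.0, 0.001, -1.0]]
force: [0.0, -0.3, -0.7]
gripper_width: 4.0
```

Run:
```python
from h import *
np.set_printoptions(precision=3,suppress=True)
s=observe();print(s['t'],s['eef_pos'],s['force'],s['gripper_width'])
a=snap('wrist','w2');b=snap('side','s2')
u,v=proj('s2',s['eef_pos']).astype(int);print(u,v)
c=b[v-50:v+50,u-60:u+60]
o=np.hstack([cv2.resize(a[120:360,130:330],(500,600)),cv2.resize(c,(300,250)).repeat(1,0) if 0 else cv2.copyMakeBorder(cv2.resize(c,(300,250)),0,350,0,0,0)])
cv2.imwrite('pics/w2b.png',o)
```

```text
3.775 [359.688 279.332  94.009] [ 0.038 -0.288 -0.685] 3.9573052979296057
309 208
```

View pics/w2b.png

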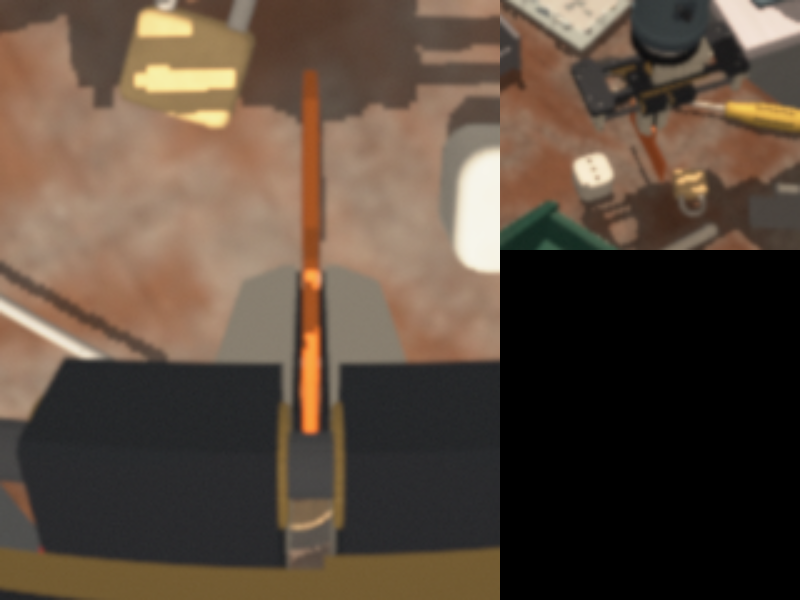

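The divider is held square between the pads and clear of the adapter. I'll set it on the desk to learn the grip height, then regrip deeper.

{"api": "step_arm", "payload": {
  "increments": [
    [0,0,-25,0,0,0,1],
    [0,0,-40,0,0,0,1],
    [0,0,-43,0,0,0,1],
    [0,0,-45,0,0,0,1],
    [0,0,-46,0,0,0,1],
    [0,0,-46,0,0,0,1]
  ],
  "grip_force": 8
}}

```text
t: 4.62
eef_pos: [363.5, 279.6, 48.1]
ee_rot: [[0.035, 0.999, 0.001], [0.999, -0.035, 0.001], [0.001, 0.001, -1.0]]
force: [-2.1, -1.7, 10.2]
gripper_width: 4.0
```

{"api": "step_arm", "payload": {
  "increments": [
    [0,0,0,0,0,0,0.85],
    [0,0,-3,0,0,0,0.85],
    [0,0,-8,0,0,0,0.85],
    [0,0,-12,0,0,0,0.85],
    [0,0,-12,0,0,0,1],
    [0,0,-12,0,0,0,1],
    [0,0,-12,0,0,0,1]
  ],
  "grip_force": 12
}}

```text
t: 5.5
eef_pos: [361.4, 279.3, 34.7]
ee_rot: [[0.034, 0.999, 0.0], [0.999, -0.034, 0.0], [0.0, 0.0, -1.0]]
force: [0.0, 0.3, -0.7]
gripper_width: 4.2
```

{"api": "step_arm", "payload": {
  "increments": [
    [0,0,50,0,0,0,1],
    [15,-30,90,0,0,3,1],
    [33,-70,120,0,0,6,1],
    [51,-110,135,0,0,9,1],
    [69,-150,135,0,0,12,1],
    [89,-190,135,0,0,15,1],
    [110,-230,135,0,0,18,1],
    [126,-250,135,0,0,18,1]
  ]
}}

```text
t: 6.5
eef_pos: [488.2, 27.4, 169.8]
ee_rot: [[-0.275, 0.962, 0.0], [0.962, 0.275, -0.0], [-0.0, 0.0, -1.0]]
force: [-0.2, -0.2, -0.5]
gripper_width: 4.2
```

{"api": "step_arm", "payload": {
  "increments": [
    [0,0,0,0,0,0,1],
    [0,0,0,0,0,0,1],
    [0,0,0,0,0,0,1]
  ]
}}

```text
t: 6.88
eef_pos: [486.7, 30.5, 169.6]
ee_rot: [[-0.278, 0.961, -0.001], [0.961, 0.278, 0.0], [0.001, -0.0, -1.0]]
force: [-0.9, -0.1, -0.8]
gripper_width: 3.7
```

Run:
```python
from h import *
np.set_printoptions(precision=3,suppress=True)
s=observe();print(s['t'],s['eef_pos'],s['ee_rot'],s['force'],s['gripper_width'])
a=snap('wrist','w3');cv2.imwrite('pics/w3b.png',cv2.resize(a,(800,600),interpolation=cv2.INTER_CUBIC))
xc=np.array([.961,.276,0]);yc=np.array([-.276,.961,0])
S=np.array([530.6,41,12])
for p in [S+52*yc+[0,0,42],S-52*yc+[0,0,42],S+44*xc]: print(proj('w3',p)*1.5625)
```

```text
6.875 [486.685  30.464 169.597] [[-0.278  0.961 -0.001]
 [ 0.961  0.278  0.   ]
 [ 0.001 -0.    -1.   ]] [-0.915 -0.139 -0.771] 3.692851822831158
[470.072 212.562]
[462.929 368.047]
[517.401 277.926]
```

View pics/w3b.png

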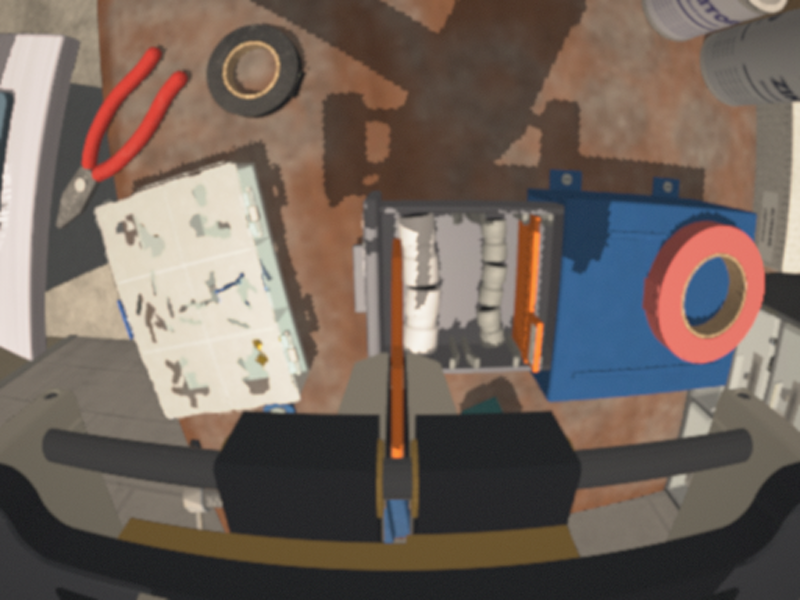

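The drawer is seen open at (380–545, 205–370), with the twin divider at (530, 218–370) and slot features on the lower wall near (450–480, 362). Enlarging.

Run:
```python
import cv2
a=cv2.imread('pics/w3.png')
cv2.imwrite('pics/c3.png',cv2.resize(a[122:247,230:360],None,fx=4.8,fy=4.8,interpolation=cv2.INTER_CUBIC))
```

```text
(no output)
```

View pics/c3.png

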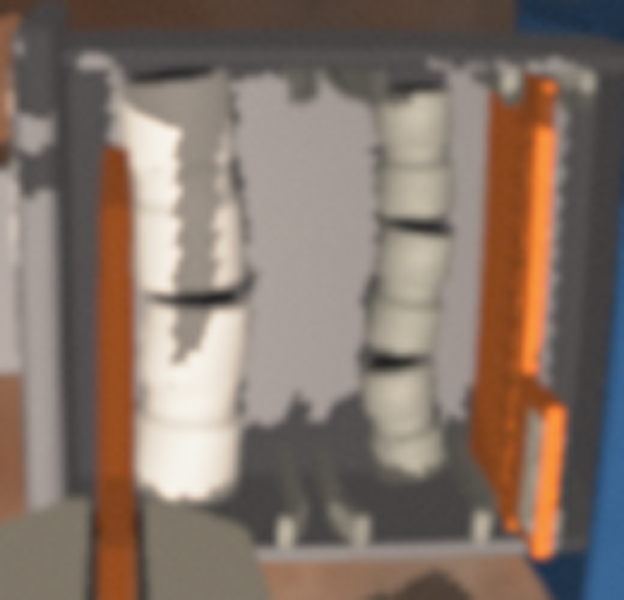

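Run:
```python
from h import *
np.set_printoptions(precision=1,suppress=True)
c=lambda u,v:(230+(u+.5)/4.8-.5,122+(v+.5)/4.8-.5)
xc=np.array([.961,.276]);yc=np.array([-.276,.961]);T=observe()['eef_pos'];print(T)
for n,u,v,z in [('near ribA',287,528,54),('near ribB',356,528,54),('far ribA',300,78,54),('far ribB',350,78,54),('twin far top',543,82,54),('twin tab far',548,402,74),('twin tab near',541,550,74),('wall far in',200,66,54),('wall near in',320,548,54),('front inner top near',62,490,80),('front in top far',62,35,80),('backR',600,545,84),('div far corner top',112,150,169.6-34.7+42), ('floor mid of gap',322,300,12)]:
    p=atz('w3',*c(u,v),z);d=p[:2]-np.array(T)[:2];print(n,p,'xc %.1f yc %.1f'%(d@xc,d@yc))
```

```text
[486.8  30.4 169.7]
near ribA [536.4  -6.5  54. ] xc 37.5 yc -49.2
near ribB [551.1  -2.5  54. ] xc 52.8 yc -49.4
far ribA [508.7  86.8  54. ] xc 36.6 yc 48.2
far ribB [518.3  89.8  54. ] xc 46.7 yc 48.4
twin far top [556.9 101.2  54. ] xc 86.9 yc 48.7
twin tab far [574.   41.9  74. ] xc 86.9 yc -13.0
twin tab near [585.2  10.8  74. ] xc 89.1 yc -46.0
wall far in [488.9  83.4  54. ] xc 16.7 yc 50.4
wall near in [545.   -9.2  54. ] xc 45.0 yc -54.1
front inner top near [484.9  -0.1  80. ] xc -10.3 yc -28.8
front in top far [461.4  84.3  80. ] xc -9.5 yc 58.8
backR [592.5  18.7  84. ] xc 98.4 yc -40.4
div far corner top [471.5  82.8 176.9] xc -0.3 yc 54.6
floor mid of gap [536.5  34.8  12. ] xc 49.0 yc -9.5
```

Run:
```python
from h import *
np.set_printoptions(precision=1,suppress=True)
c=lambda u,v:(230+(u+.5)/4.8-.5,122+(v+.5)/4.8-.5)
xc=np.array([.961,.276]);yc=np.array([-.276,.961]);T=np.array([486.8,30.4])
for u,v,z in [(115,148,135),(115,148,177),(115,205,177)]:
    d=atz('w3',*c(u,v),z)[:2]-T;print(d@xc,d@yc)
for z in(47,89): print(atz('w2',130+310/2.5,120+70/2.5,z))
for q in (50,): print([ (proj('w3',np.append(T+yc*q+xc*0,z))-[230,122])*4.8 for z in (135,177)])
```

```text
0.009126456461483912 47.62626035288796
0.04607242411721657 54.81959960548804
0.05383008592105831 48.27095006211363
[362.  328.1  47. ]
[362.2 334.7  89. ]
[array([113.1, 129.7]), array([112.6, 188.3])]
```

{"api": "step_arm", "payload": {
  "increments": [
    [20,6,0,0,0,0,1],
    [42,12,0,0,0,0,1],
    [42,12,-30,0,0,0,1],
    [42,12,-55,0,0,0,1],
    [42,12,-70,0,0,0,1],
    [42,12,-73,0,0,0,1],
    [42,12,-73,0,0,0,1]
  ]
}}

```text
t: 7.8
eef_pos: [529.8, 41.3, 97.2]
ee_rot: [[-0.277, 0.961, 0.001], [0.961, 0.277, -0.0], [-0.0, 0.001, -1.0]]
force: [-0.3, -0.7, -0.5]
gripper_width: 3.6
```

Run:
```python
from h import *
s=observe();print(s['t'],s['eef_pos'],s['force'])
a=snap('wrist','w4');cv2.imwrite('pics/w4b.png',cv2.resize(a[110:250,180:350],None,fx=4.2,fy=4.2,interpolation=cv2.INTER_CUBIC))
```

```text
7.8 [529.80867755  41.34416602  97.24191202] [-0.26302283 -0.70851876 -0.47193653]
```

View pics/w4b.png

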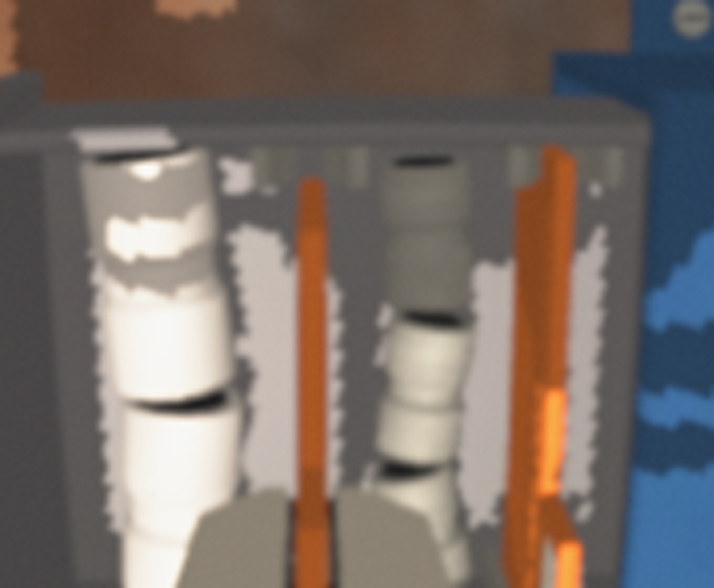

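Run:
```python
from h import *
c=lambda u,v:(180+(u+.5)/4.2-.5,110+(v+.5)/4.2-.5)
xc=np.array([.961,.276]);yc=np.array([-.276,.961]);T=np.array([529.8,41.3])
for n,u,v,z in [('div',312,180,62.5),('wall',311,147,54),('slot at rib front top',311,160,54),('rib L out',250,150,54),('ribs R out',367,150,54),('tr1',510,150,54),('tr2',621,150,54)]:
    d=atz('w4',*c(u,v),z)[:2]-T;print(n,d@xc,d@yc)
```

```text
div 0.45079852104574236 47.49911243109714
wall 0.29228160275406445 51.688459494866215
slot at rib front top 0.2927844736524641 49.46675580412965
rib L out -9.978898250388744 51.20121579604561
ribs R out 9.721126009060537 51.19935649818099
tr1 34.054694486098086 51.45950616077516
tr2 53.51854602404104 51.870020299856485
```

Slot centre and divider agree within 0.5 mm in x, with about 1 mm to correct in y. Inserting slowly while watching the force.

{"api": "step_arm", "payload": {
  "increments": [
    [0,1,-2,0,0,0,1],
    [0,1,-6,0,0,0,1],
    [0,1,-10,0,0,0,1],
    [0,1,-14,0,0,0,1],
    [0,1,-18,0,0,0,1],
    [0,1,-22,0,0,0,1]
  ]
}}

```text
t: 8.6
eef_pos: [529.5, 42.2, 74.4]
ee_rot: [[-0.277, 0.961, 0.0], [0.961, 0.277, -0.0], [-0.0, 0.0, -1.0]]
force: [0.8, -0.3, -0.1]
gripper_width: 3.9
```

{"api": "step_arm", "payload": {
  "increments": [
    [0,0,-6,0,0,0,1],
    [0,0,-12,0,0,0,1],
    [0,0,-18,0,0,0,1],
    [0,0,-22,0,0,0,1],
    [0,0,-24,0,0,0,1],
    [0,0,-25,0,0,0,1]
  ]
}}

```text
t: 9.35
eef_pos: [529.4, 42.2, 49.6]
ee_rot: [[-0.277, 0.961, -0.0], [0.961, 0.277, 0.0], [0.0, -0.0, -1.0]]
force: [0.4, 0.5, 0.1]
gripper_width: 3.8
```

{"api": "step_arm", "payload": {
  "increments": [
    [0,0,-1,0,0,0,1],
    [0,0,-2,0,0,0,1],
    [0,0,-3,0,0,0,1],
    [0,0,-3,0,0,0,1]
  ]
}}

```text
t: 9.85
eef_pos: [529.4, 42.2, 46.6]
ee_rot: [[-0.277, 0.961, 0.0], [0.961, 0.277, 0.0], [0.0, 0.0, -1.0]]
force: [0.3, -0.7, -1.1]
gripper_width: 4.1
```

{"api": "step_arm", "payload": {
  "increments": [
    [0,0,-1,0,0,0,1],
    [0,0,-1.5,0,0,0,1],
    [0,0,-1.5,0,0,0,1]
  ]
}}

```text
t: 10.22
eef_pos: [529.6, 42.2, 45.8]
ee_rot: [[-0.277, 0.961, 0.001], [0.961, 0.277, -0.0], [-0.0, 0.001, -1.0]]
force: [-1.5, 0.7, 4.3]
gripper_width: 4.0
```

Floor contact, as expected, at TCP ≈ 46. Releasing and rising.

{"api": "step_arm", "payload": {
  "increments": [
    [0,0,0,0,0,0,0.7],
    [0,0,0,0,0,0,0.7],
    [0,0,0,0,0,0,0.7],
    [0,0,8,0,0,0,0.7],
    [0,0,30,0,0,0,0.7],
    [0,0,70,0,0,0,0.7],
    [-30,-9,110,0,0,0,0.7],
    [-80,-23,120,0,0,0,1]
  ]
}}

```text
t: 11.22
eef_pos: [451.4, 18.6, 168.3]
ee_rot: [[-0.278, 0.961, 0.006], [0.961, 0.278, -0.001], [-0.003, 0.006, -1.0]]
force: [0.1, -1.2, 0.6]
gripper_width: 8.1
```

{"api": "step_arm", "payload": {
  "increments": [
    [0,0,0,0,0,0,1],
    [0,0,0,0,0,0,1],
    [0,0,0,0,0,0,1]
  ]
}}

```text
t: 11.6
eef_pos: [450.4, 19.3, 165.0]
ee_rot: [[-0.277, 0.961, 0.0], [0.961, 0.277, 0.0], [0.0, 0.0, -1.0]]
force: [-0.5, -0.2, 0.0]
gripper_width: 0.3
```

Run:
```python
from h import *
s=observe();print(s['t'],s['eef_pos'],s['force'])
a=snap('wrist','w5');cv2.imwrite('pics/w5b.png',cv2.resize(a[100:260,220:420],None,fx=3.7,fy=3.7,interpolation=cv2.INTER_CUBIC))
```

```text
11.6 [450.38242618  19.25142006 164.98623506] [-0.47324094 -0.23942963  0.02349176]
```

View pics/w5b.png

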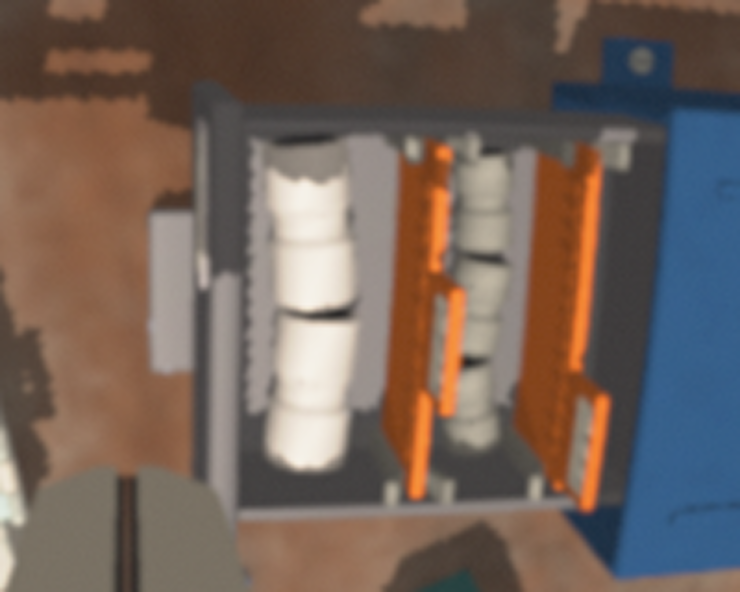

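The divider stands in the empty slots. Its upper edge (443,148)–(417,495) is level with the rib tops and parallel to the twin, and its tab is up. The front face is at x≈195–240, clear for pushing. Lowering the closed fingers in front of it.

{"api": "step_arm", "payload": {
  "increments": [
    [-14,-4,0,0,0,0,1],
    [-14,-4,-40,0,0,0,1],
    [-14,-4,-80,0,0,0,1],
    [-14,-4,-105,0,0,0,1],
    [-14,-4,-113,0,0,0,1],
    [-14,-4,-113,0,0,0,1]
  ],
  "grip_force": 20
}}

```text
t: 12.4
eef_pos: [435.1, 15.2, 52.1]
ee_rot: [[-0.277, 0.961, -0.001], [0.961, 0.277, 0.0], [0.0, -0.001, -1.0]]
force: [-0.4, 0.8, 0.7]
gripper_width: 0.1
```

{"api": "step_arm", "payload": {
  "increments": [
    [2.9,0.8,0,0,0,0,1],
    [5.8,1.7,0,0,0,0,1],
    [8.7,2.5,0,0,0,0,1],
    [11.5,3.3,0,0,0,0,1],
    [14.4,4.1,0,0,0,0,1],
    [17.3,5,0,0,0,0,1],
    [20.2,5.8,0,0,0,0,1],
    [23.1,6.6,0,0,0,0,1]
  ]
}}

```text
t: 13.4
eef_pos: [458.3, 21.9, 52.1]
ee_rot: [[-0.277, 0.961, -0.001], [0.961, 0.277, 0.0], [0.0, -0.001, -1.0]]
force: [-1.4, -0.5, 0.9]
gripper_width: 0.3
```

{"api": "step_arm", "payload": {
  "increments": [
    [3,0.9,0,0,0,0,1],
    [9,2.6,0,0,0,0,1],
    [16,4.6,0,0,0,0,1],
    [24,6.9,0,0,0,0,1],
    [32,9.2,0,0,0,0,1],
    [40,11.5,0,0,0,0,1],
    [46,13.2,0,0,0,0,1],
    [50,14.3,0,0,0,0,1]
  ]
}}

```text
t: 14.4
eef_pos: [509.0, 36.2, 52.1]
ee_rot: [[-0.277, 0.961, 0.0], [0.961, 0.277, -0.0], [-0.0, 0.0, -1.0]]
force: [-1.7, 0.7, 0.4]
gripper_width: 0.4
```

{"api": "step_arm", "payload": {
  "increments": [
    [4,1.1,0,0,0,0,1],
    [9,2.6,0,0,0,0,1],
    [14,4,0,0,0,0,1],
    [19,5.4,0,0,0,0,1],
    [23,6.6,0,0,0,0,1],
    [26,7.5,0,0,0,0,1]
  ]
}}

```text
t: 15.15
eef_pos: [534.8, 43.7, 52.1]
ee_rot: [[-0.277, 0.961, 0.0], [0.961, 0.277, -0.0], [-0.0, 0.0, -1.0]]
force: [-1.1, -0.0, 0.9]
gripper_width: 0.4
```

{"api": "step_arm", "payload": {
  "increments": [
    [2,0.6,0,0,0,0,1],
    [4,1.1,0,0,0,0,1],
    [6,1.7,0,0,0,0,1],
    [8,2.3,0,0,0,0,1],
    [10,2.9,0,0,0,0,1]
  ]
}}

```text
t: 15.78
eef_pos: [544.6, 46.5, 52.2]
ee_rot: [[-0.277, 0.961, -0.0], [0.961, 0.277, 0.0], [0.0, 0.0, -1.0]]
force: [-1.3, 1.3, 0.8]
gripper_width: 0.2
```

{"api": "step_arm", "payload": {
  "increments": [
    [1.5,0.4,0,0,0,0,1],
    [3,0.9,0,0,0,0,1],
    [4.5,1.3,0,0,0,0,1],
    [6,1.7,0,0,0,0,1]
  ]
}}

```text
t: 16.27
eef_pos: [548.4, 47.7, 52.1]
ee_rot: [[-0.277, 0.961, -0.004], [0.961, 0.277, -0.001], [0.0, -0.004, -1.0]]
force: [-9.7, -2.4, 8.2]
gripper_width: 0.3
```

The catch has been met at about 10 N, as specified. Continuing slowly.

{"api": "step_arm", "payload": {
  "increments": [
    [1,0.3,0,0,0,0,1],
    [2,0.6,0,0,0,0,1],
    [3,0.9,0,0,0,0,1],
    [4,1.1,0,0,0,0,1]
  ]
}}

```text
t: 16.77
eef_pos: [551.5, 48.7, 52.1]
ee_rot: [[-0.277, 0.961, -0.006], [0.961, 0.277, -0.001], [0.001, -0.006, -1.0]]
force: [-9.6, -3.0, 7.0]
gripper_width: 0.6
```

{"api": "step_arm", "payload": {
  "increments": [
    [1,0.3,0,0,0,0,1],
    [2,0.6,0,0,0,0,1],
    [2,0.6,0,0,0,0,1]
  ]
}}

```text
t: 17.15
eef_pos: [556.4, 49.7, 52.2]
ee_rot: [[-0.277, 0.961, -0.0], [0.961, 0.277, -0.0], [-0.0, -0.0, -1.0]]
force: [-3.2, -1.0, 2.5]
gripper_width: 0.7
```

{"api": "step_arm", "payload": {
  "increments": [
    [0.5,0.1,0,0,0,0,1],
    [1,0.3,0,0,0,0,1],
    [2,0.6,0,0,0,0,1],
    [2,0.6,0,0,0,0,1]
  ]
}}

```text
t: 17.65
eef_pos: [556.4, 49.8, 52.2]
ee_rot: [[-0.277, 0.961, -0.004], [0.961, 0.277, -0.001], [0.0, -0.004, -1.0]]
force: [-9.7, -3.6, 7.7]
gripper_width: 0.4
```

The drawer is hard against its stop: force rises with no motion. Backing off and checking.

{"api": "step_arm", "payload": {
  "increments": [
    [-8,-2.3,0,0,0,0,1],
    [-25,-7,0,0,0,0,1],
    [-50,-14,10,0,0,0,1],
    [-75,-10,50,0,0,0,1],
    [-90,20,90,0,0,0,1],
    [-110,60,110,0,0,0,1],
    [-125,100,110,0,0,0,1],
    [-125,100,110,0,0,0,1]
  ]
}}

```text
t: 18.65
eef_pos: [433.2, 152.7, 162.8]
ee_rot: [[-0.28, 0.96, 0.003], [0.96, 0.28, 0.001], [0.0, 0.003, -1.0]]
force: [-0.9, 0.1, -0.4]
gripper_width: 0.5
```

Run:
```python
from h import *
s=observe();print(s['t'],s['eef_pos'],s['force'])
a=snap('top','t6');b=snap('wrist','w6')
l=cv2.resize(a[70:190,240:360],(600,600),interpolation=cv2.INTER_CUBIC)
cv2.imwrite('pics/c6.png',l)
```

```text
18.65 [433.18879777 152.74367473 162.79333655] [-0.89323061  0.10268912 -0.40723811]
```

View pics/c6.png

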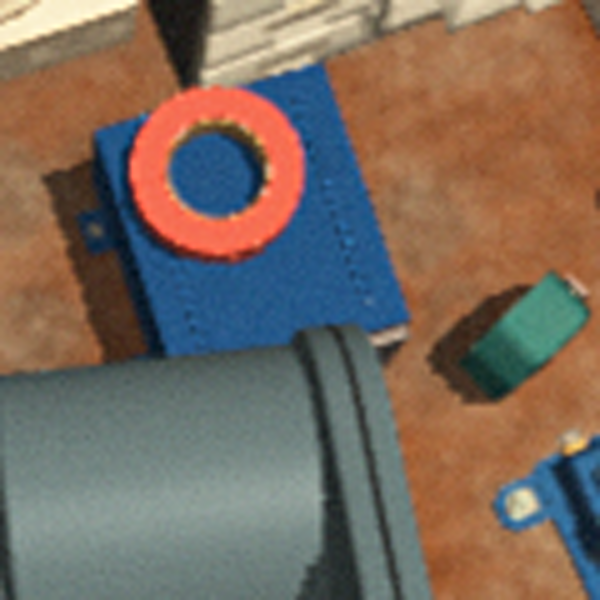

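The roof, tape roll and tape measure look unmoved, and the drawer front sits flush at (390,335), though the arm hides the rest. I'll move aside for one last look.

{"api": "step_arm", "payload": {
  "increments": [
    [-15,40,10,0,0,0,1],
    [-30,80,20,0,0,0,1],
    [-45,120,30,0,0,0,1],
    [-60,160,40,0,0,0,1],
    [-75,200,40,0,0,0,1],
    [-75,200,40,0,0,0,1],
    [-75,200,40,0,0,0,1]
  ]
}}

```text
t: 19.62
eef_pos: [359.3, 349.5, 201.7]
ee_rot: [[-0.276, 0.961, -0.0], [0.961, 0.276, -0.001], [-0.001, -0.0, -1.0]]
force: [0.6, -0.1, 0.2]
gripper_width: 0.6
```

Run:
```python
from h import *
a=snap('top','t7')
cv2.imwrite('pics/c7.png',cv2.resize(a[70:190,190:350],(800,600),interpolation=cv2.INTER_CUBIC))
```

```text
(no output)
```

View pics/c7.png

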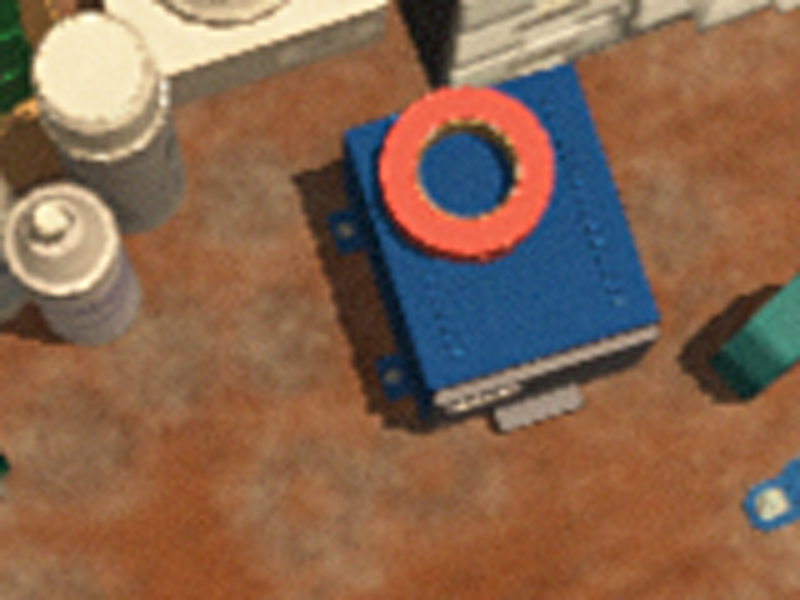

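The drawer front is flush along (437,392)–(657,330). The tape roll, can and tape measure are in place, and the robot is clear.

```bash
python3 -c "
from cell import close_job
print(close_job())"
```

```text
the job is handed in; nothing more can be done
None
```

The divider is standing in the drawer's empty slots with its tab up, the drawer is shut over its catch, and I handed the job in at about 20 s of the 64 s allowed.

- **Divider:** I gripped the orange divider by its tab and lifted it off the adapter. I set it on the desk to regrip deeper, then lowered it into the slots until it touched the floor at the expected height (about 4 N). After I let go, the wrist picture showed it level with the slot ribs and parallel to its twin.
- **Drawer:** I pushed it with the closed fingers at about 2 N until the catch, then slowly over it at about 10 N. At the end the force rose with no motion, so it was against its stop.
- **Last checks:** The last top view showed the front flush with the cabinet all along, the tape roll, can and tape measure where they were, and the arm well clear. No check failed.
- **Not checked:** I could not see the divider once the drawer was shut. Its seating after the push rests on the earlier view and on the smooth travel.

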